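# Tamp the gnaw blocks level in the feed bin

## Task

Some of the wooden gnaw blocks in the feed bin are propped up at a slant against its wall. Take the tamper by its handle, press the blocks down gently with its disc until all four lie flat and level on the bin's floor, then stand the tamper upright in its steel tray again and let go. Do not touch the blocks with the gripper and leave the things round about where they are.

Things in the scene. Friction and masses are not known exactly. Their poses are not given: they have to be found in the camera images.
- feed_bin: grey open plastic bin, fixed, outside 116 (x) x 164 (y) x 80 mm high, walls and floor 5 mm (inside 106 x 154). Origin at the centre of its underside, z up. The four blocks lie or lean side by side in it, lengths along the bin's x, in lanes at y = -58, -19, 19 and 58 mm; which block is in which lane varies
- block_a: gnaw block, plain bar of pale wood 92 x 36 x 28 mm, loose, 60 g. Origin at its centre, x along its length, z through its thickness. Starts leaning at about 42 degrees in its lane: foot on the floor, raised +x end on the bin's +x wall, top corner 8 mm above the rim and 19 mm in from that wall. Pressed straight down near that corner with some newtons, its foot slides to -x and it drops flat
- block_b: gnaw block, plain bar of pale wood 92 x 36 x 28 mm, loose, 60 g. Origin at its centre, x along its length, z through its thickness. Starts leaning at about 42 degrees in its lane: foot on the floor, raised +x end on the bin's +x wall, top corner 8 mm above the rim and 19 mm in from that wall. Pressed straight down near that corner with some newtons, its foot slides to -x and it drops flat
- block_c: gnaw block, plain bar of pale wood 92 x 36 x 28 mm, loose, 60 g. Origin at its centre, x along its length, z through its thickness. Starts leaning at about 42 degrees in its lane: foot on the floor, raised +x end on the bin's +x wall, top corner 8 mm above the rim and 19 mm in from that wall. Pressed straight down near that corner with some newtons, its foot slides to -x and it drops flat
- block_d: gnaw block, plain bar of pale wood 84 x 36 x 28 mm, loose, 60 g. Origin at its centre, x along its length, z through its thickness. Starts lying flat in its lane of the bin, already level
- tamper: hand tamper, 0.25 kg: a flat round steel disc 60 mm in diameter and 10 mm thick with an upright round wooden handle 28 mm in diameter on its centre, whose top is 122 mm above the disc's underside. Origin at the centre of the disc's underside, z up the handle. At the start it stands upright in the tray
- tray: shallow square steel tray, fixed to the bench, 130 x 130 mm outside, 122 x 122 mm inside, its floor 3 mm and its rim 12 mm above the bench. Origin at the centre of its underside
- marker: black marker pen, 136 mm long, lying to the right of the bin; a bystander, not to be shoved. Origin at the centre of its underside
- forceps: steel forceps, 134 mm long, lying to the left of the tray; a bystander, not to be shoved. Origin at the centre of its underside
- dropper_bottle: small brown dropper bottle, 25 mm across and 85 mm tall, standing beyond the tray; a bystander, not to be shoved. Origin at the centre of its underside
- cotton_buds: open tub of cotton buds, 77 mm across and 80 mm tall, standing beyond the tray and the bin; a bystander, not to be shoved. Origin at the centre of its underside

How it is judged:
By the outcome, as a careful person would: the job done as asked, in the order asked, and still so for the second after the job is handed in, with the robot touching nothing.
It also fails if it takes over 54 s, if anything falls off the work surface, if the arm or the gripper's body presses on something with over 40 N, if the wrist force passes 120 N, or if a joint passes its speed limit or range.

## Robot

A 6-joint arm with a two-finger parallel gripper is mounted at the origin on a cart in front of the work surface, level with it; the furniture and walls round the work are solid. World frame = base frame: x ahead of the robot, y to its left, z up, the work surface at z = 0. Lengths are in m, angles in rad, forces in N, time in s.
With the tool pointing down it reaches from about 0.35 to 0.925 m from the base axis. Payload 6.4 kg.
Tool frame: the origin (TCP) lies at the very end of the fingers, on their centre line; the grasp point (between the pads) lies bot.grasp_offset behind it (bot.grasp_offset is the distance from the TCP to the grasp point, in m); z points along the fingers, y is the line along which they close (so a half turn about z gives the same grasp; the last joint's range is limited). The gripper opens to 94 mm and grips with 3 to 60 N. Pads are 16 mm wide; open, the fingers measure 119 mm over their backs; the gripper's body (75 mm by 177 mm) begins 78 mm behind the grasp point.
Start: joints at [1.055, 0.245, 1.558, -0, 1.339, -0.174], TCP at [0.218, 0.612, 0.205] pointing down, gripper open.
Joint ranges: [-3.13, 3.13], [-1.02, 2.26], [0.13, 2.54], [-0.95, 4.09], [0.21, 2.88], [-2.74, 2.74]. Speed limits (rad/s): [2.57, 2.57, 3.14, 3.14, 3.14, 3.14].

## Interface

Orientations are given as [roll, pitch, yaw] about the fixed x, y, z axes, in that order (R = Rz(yaw) Ry(pitch) Rx(roll)).
In Python, from plant import read_state, vision, hand_in, nets, bot gives the robot as it stands.
- The arm moves only by the tool arm_command, never from a script. Its argument "moves" is a list of rows, each an object with "xyz": the shift along the world's x, y, z in units of 40 mm (1.0 is 40 mm), a list of three; "twist": the turn, a rotation vector about the world's x, y, z in units of 5 degrees (1.0 is 5 degrees), a list of three; "claw": the opening, from 0 (shut) to 1 (fully open). In form: [{"xyz": [dx, dy, dz], "twist": [rx, ry, rz], "claw": claw}, ...]. A call has 1 to 10 rows; each row is the pose to reach, as a shift and turn from the pose commanded when the call began; what a row does not reach only later rows make up. A row lasts 1/12 s, in which the tool goes at most 41.7 mm and 7.16 degrees, less where a joint would pass 70% of its speed; a pose out of reach is approached as far as the arm can. A call with a gripper value outside its range is refused whole. The fingers move at their own pace and stop on an object; "grip_force" is the grip in N (left out, the last holds). Time passes only in rows, so rows that repeat a pose let the fingers close. It gives the time, the measured TCP pose, the force, the opening and the grip force at its end, in the units of the state.
- read_state(): the state, without advancing time (a new reading comes with each control period).
- vision.get_image(name): name is "scene" or "top" or "wrist"; returns a dict with "pixels" (400x640x3 uint8, blue, green, red), "depth" (400x640 float32, m along the optical axis (not along the pixel's ray), 0 where there is no reading), "fx", "fy", "cx", "cy" (pixels), "position" and "attitude" of the camera in the world. Camera axes: x right, y down, z forward; pixel columns grow to the right and rows downward; lengths in m; the calibration is good to about 2 mm. A picture is of the moment at which its call begins.
- hand_in(): hands the job in; it is judged then, once.
Trained networks look in a picture, given as the dict that the camera call returned (one of the last four; its "shot" number tells which), for a name from the list of things; names that differ only in an ending like _2 or _b are one class to them, and where a whole thing is asked for, a point or a joint stands for the part that bears it (a point fixed in the world has none). Each returns a list of dicts, best first, with "confidence" (0 to 1); they miss things now and then, are a little off and sometimes report something else, mostly with a low value. They report only what shows in the picture. A call takes as long as a camera call.
- nets.spot_in(picture, target): "location" ([column, row] in pixels, amid what is visible of it).
The state is a dict: "clock": time; "qpos": joint angles; "joint_velocities": joint speeds; "joint_efforts": joint torques, N m; "tcp_pos": TCP position; "tcp_rot": TCP orientation; "force": force on the tool from outside, world axes, zero at the start; "ft_torque": the same for the moment, N m; "gripper_width": opening from 0.0 (shut) to 1.0 (fully open); "grasp_force": force on a finger pad.
Only numpy, scipy, OpenCV 4.12 (cv2) and the standard library are available. Lean on these libraries where they do the work, as an engineer would, in place of code of your own. Each camera call takes 0.05 s, during which the arm holds its last target. There are 200 camera calls.

## Working session

There is one attempt and no reset: what is moved stays moved. The work goes in short steps, Python scripts to look and compute and a tool call to move; the robot and the scene stay as the last step left them, time stands still between calls to the robot, and variables do not carry over. Pictures are saved under pics/ and viewed, at most 10 in all, crops included, and the job is handed in when it is done.

Besides the shell and the picture viewer there is one more tool, called after "Call:" by a JSON object that holds its "fn" and its "kwargs". arm_command: Moves the arm, as the interface text tells. Its arguments: {"type":"object","properties":{"moves":{"type":"array","items":{"type":"object","properties":{"xyz":{"type":"array","items":{"type":"number"}},"twist":{"type":"array","items":{"type":"number"}},"claw":{"type":"number"}}}},"grip_force":{"type":"number"}},"required":["moves"]}

```bash
mkdir -p pics; cat > h.py <<'E'
import numpy as np, cv2
from plant import read_state, vision, hand_in, nets, bot
from scipy.spatial.transform import Rotation as R
def rot(a):
    a=np.array(a,float)
    if a.shape==(3,3): return a
    return R.from_euler('xyz',a).as_matrix() if a.size==3 else R.from_quat(a).as_matrix()
def cloud(p):
    d=p['depth']; v,u=np.mgrid[:d.shape[0],:d.shape[1]]
    P=np.stack([(u-p['cx'])*d/p['fx'],(v-p['cy'])*d/p['fy'],d],-1)
    W=P@rot(p['attitude']).T+np.array(p['position']); W[d==0]=np.nan
    return W
E
python3 - <<'E'
from h import *
print(read_state(),bot.grasp_offset)
for n in('top','scene'):
    p=vision.get_image(n); print(n,p['position'],p['attitude'])
    cv2.imwrite(f'pics/{n}0.png',p['pixels']); W=cloud(p); np.save(n+'.npy',W)
    for t in('feed_bin','tamper','tray','block_a','marker','forceps','dropper_bottle','cotton_buds'):
        for r in nets.spot_in(p,t)[:5]:
            c=np.round(r['location']).astype(int); print(t,c,round(r['confidence'],2),W[c[1],c[0]].round(3))
E
```

```text
{'clock': 0.0, 'qpos': array([ 1.05491186e+00,  2.45824784e-01,  1.55901494e+00, -4.33797997e-05,
        1.33870088e+00, -1.74073513e-01]), 'joint_velocities': array([ 0.00139105, -0.00200446,  0.00110719, -0.00027009,  0.00198958,
        0.00059399]), 'joint_efforts': array([-1.31056415e-03, -4.15844357e+01, -3.14590359e+01,  6.83924812e-02,
        3.34644690e-02, -1.44428350e-04]), 'tcp_pos': array([0.21755996, 0.61186192, 0.20433803]), 'tcp_rot': array([-3.13966684e+00, -2.95816646e-04,  2.79979144e+00]), 'force': array([-0.78464948,  0.05220045,  0.52540864]), 'ft_torque': array([ 0.02380072, -0.01267014,  0.05618695]), 'grasp_force': 0.0, 'gripper_width': 1.0011985001516706} 0.0188
top [ 0.33383404 -0.02246503  1.03152337] [-2.9756477  -0.01353806 -1.57321193]
feed_bin [373 194] 0.92 [ 0.512 -0.172  0.034]
feed_bin [281 156] 0.66 [0.588 0.036 0.081]
tamper [239 204] 0.85 [0.482 0.126 0.081]
tamper [354 210] 0.72 [ 0.469 -0.123  0.077]
tray [252 209] 0.77 [0.482 0.107 0.002]
block_a [353 174] 0.8 [ 0.552 -0.123  0.065]
block_a [356 208] 0.67 [ 0.474 -0.128  0.075]
block_a [353
[... 216 characters left out ...]
]
dropper_bottle [409 218] 0.27 [ 0.46  -0.258  0.009]
dropper_bottle [353 195] 0.2 [ 0.509 -0.126  0.035]
cotton_buds [285 158] 0.76 [0.583 0.027 0.084]
cotton_buds [358 208] 0.22 [ 0.474 -0.132  0.072]
scene [5.05907606e-04 5.15526915e-01 4.25784270e-01] [-2.03834623  0.00859827 -2.40738309]
feed_bin [348 190] 0.78 [ 0.463 -0.091  0.061]
tamper [258 233] 0.81 [0.482 0.141 0.055]
tray [274 251] 0.91 [0.467 0.12  0.012]
block_a [351 176] 0.67 [ 0.471 -0.111  0.084]
block_a [325 171] 0.49 [ 0.534 -0.098  0.082]
marker [403 194] 0.54 [ 0.421 -0.25   0.006]
forceps [242 287] 0.92 [0.443 0.215 0.001]
dropper_bottle [200 231] 0.62 [0.585 0.194 0.041]
cotton_buds [270 190] 0.93 [0.555 0.045 0.081]
```

```bash
python3 - <<'E'
from h import *
a=cv2.imread('pics/top0.png')[110:290,170:450]; cv2.imwrite('pics/t1.png',cv2.resize(a,(784,504),interpolation=cv2.INTER_CUBIC))
W=np.load('top.npy').reshape(-1,3)
def rect(m,n):
    Q=W[m]; r=cv2.minAreaRect((Q[:,:2]*1000).astype(np.float32)); print(n,len(Q),r,Q[:,2].mean().round(4))
x,y,z=W.T
rect((abs(x-.52)<.12)&(y<-.03)&(y>-.225)&(abs(z-.08)<.004),'bin rim')
rect((abs(x-.48)<.1)&(abs(y-.12)<.09)&(abs(z-.012)<.002),'tray rim')
rect((abs(x-.48)<.06)&(abs(y-.12)<.06)&(z>.118)&(z<.135),'handle top')
rect((abs(x-.48)<.06)&(abs(y-.12)<.06)&(z>.0105)&(z<.0155),'disc')
S=np.load('scene.npy').reshape(-1,3); x,y,z=S.T; W=S
rect((abs(x-.48)<.06)&(abs(y-.12)<.06)&(z>.118)&(z<.135),'handle top S')
rect((abs(x-.48)<.06)&(abs(y-.12)<.06)&(z>.04)&(z<.11),'handle S')
rect((abs(x-.52)<.12)&(y<-.03)&(y>-.225)&(abs(z-.08)<.004),'bin rim S')
E
```

```text
bin rim 1281 ((498.23126220703125, -143.41641235351562), (169.98622131347656, 122.13882446289062), 9.519447326660156) 0.0794
tray rim 468 ((498.2221374511719, 120.69694519042969), (153.9632568359375, 165.7695770263672), 79.35479736328125) 0.0119
handle top 139 ((492.0906677246094, 134.1671905517578), (25.585657119750977, 25.306264877319336), 0.513507604598999) 0.1239
disc 315 ((479.66278076171875, 120.22920989990234), (119.30654907226562, 117.66596221923828), 89.09247589111328) 0.0127
handle top S 141 ((491.6778259277344, 134.30816650390625), (25.541324615478516, 26.31671905517578), 45.87583541870117) 0.1236
handle S 545 ((487.3663024902344, 139.49642944335938), (27.808792114257812, 15.31842041015625), 46.08561325073242) 0.0756
bin rim S 796 ((498.0833740234375, -142.43246459960938), (170.08023071289062, 122.87899780273438), 9.182173728942871) 0.0794
```

View pics/t1.png

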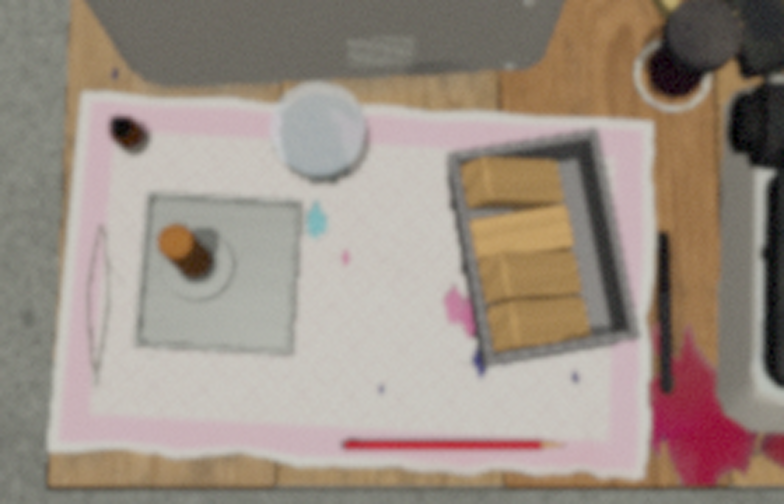

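View pics/scene0.png

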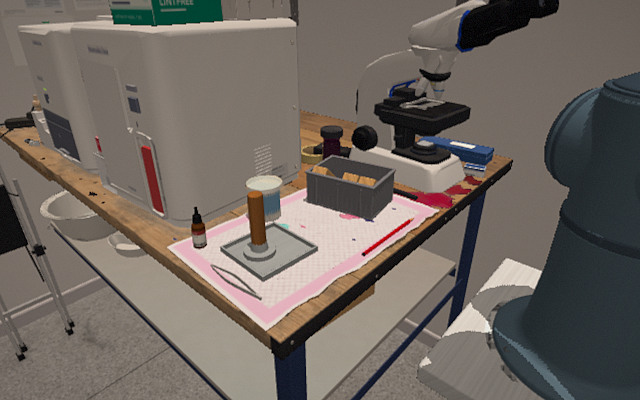

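The top view shows the tamper in the tray (handle top at crop pixel 178,240). The bin is turned about 9° with its raised ends at +y. Leaning blocks sit at crop rows 180, 275 and 320, and the flat one at row 230. I'll move above the tamper.

Call:
{"fn": "arm_command", "kwargs": {"moves": [{"xyz":[6.86,-11.95,0],"twist":[0,0,0],"claw":0.7},{"xyz":[6.86,-11.95,0],"twist":[0,0,0],"claw":0.7},{"xyz":[6.86,-11.95,0],"twist":[0,0,0],"claw":0.7},{"xyz":[6.86,-11.95,0],"twist":[0,0,0],"claw":0.7},{"xyz":[6.86,-11.95,0],"twist":[0,0,0],"claw":0.7},{"xyz":[6.86,-11.95,0],"twist":[0,0,0],"claw":0.7},{"xyz":[6.86,-11.95,0],"twist":[0,0,0],"claw":0.7},{"xyz":[6.86,-11.95,0],"twist":[0,0,0],"claw":0.7},{"xyz":[6.86,-11.95,0],"twist":[0,0,0],"claw":0.7},{"xyz":[6.86,-11.95,0],"twist":[0,0,0],"claw":0.7}]}}

```text
clock: 1.73
tcp_pos: [0.426, 0.2492, 0.2058]
tcp_rot: [3.141, 0.001, 2.8]
force: [0.6, 0.3, 0.3]
gripper_width: 0.702
grasp_force: 0.0
```

```bash
python3 - <<'E'
from h import *
W=np.load('top.npy').reshape(-1,3);x,y,z=W.T
m=(abs(x-.5)<.12)&(y<-.03)&(y>-.26)&(abs(z-.08)<.003); Q=W[m]
r=cv2.minAreaRect((Q[:,:2]*1000).astype(np.float32));print(r)
a=np.radians(99.3);c=np.array([.498,-.143]);X=np.array([np.cos(a),np.sin(a)]);Y=np.array([-X[1],X[0]])
d=W[:,:2]-c;bx,by=d@X*1000,d@Y*1000
for l in(-58,-19,19,58):
    print(l,[(b,(np.nanmedian(z[(abs(by-l)<10)&(abs(bx-b)<4)])*1000).round()) for b in range(-58,62,8)])
print('y profile',[(b,(np.nanmedian(z[(abs(bx-20)<4)&(abs(by-b)<3)])*1000).round()) for b in range(-84,86,6)])
m=(z>.13)&(x>.3)&(x<.8)&(abs(y)<.4); print('tall near', W[m][np.argsort(np.hypot(x[m]-.5,y[m]+.14))[:400:100]].round(3))
E
```

```text
((498.18719482421875, -143.3788299560547), (170.0442657470703, 121.97915649414062), 9.619482040405273)
-58 [(-58, np.float64(79.0)), (-50, np.float64(28.0)), (-42, np.float64(5.0)), (-34, np.float64(28.0)), (-26, np.float64(33.0)), (-18, np.float64(41.0)), (-10, np.float64(46.0)), (-2, np.float64(54.0)), (6, np.float64(62.0)), (14, np.float64(68.0)), (22, np.float64(77.0)), (30, np.float64(83.0)), (38, np.float64(82.0)), (46, np.float64(74.0)), (54, np.float64(77.0))]
-19 [(-58, np.float64(78.0)), (-50, np.float64(21.0)), (-42, np.float64(5.0)), (-34, np.float64(32.0)), (-26, np.float64(33.0)), (-18, np.float64(32.0)), (-10, np.float64(32.0)), (-2, np.float64(33.0)), (6, np.float64(32.0)), (14, np.float64(33.0)), (22, np.float64(32.0)), (30, np.float64(33.0)), (38, np.float64(32.0)), (46, np.float64(32.0)), (54, np.float64(77.0))]
19 [(-58, np.float64(78.0)), (-50, np.float64(22.0)), (-42, np.float64(4.0)), (-34, np.float64(27.0)), (-26, np.float64(32.0)), (-18, np.float64(40.0)), (-10, np.float64(47.0)), (-2, np.float64(54.0)), (6, np.float64(63.0)), (14, np.float64(69.0)), (22, np.
[... 635 characters left out ...]
3.0)), (-48, np.float64(69.0)), (-42, np.float64(57.0)), (-36, np.float64(33.0)), (-30, np.float64(33.0)), (-24, np.float64(32.0)), (-18, np.float64(32.0)), (-12, np.float64(33.0)), (-6, np.float64(34.0)), (0, np.float64(nan)), (6, np.float64(76.0)), (12, np.float64(73.0)), (18, np.float64(75.0)), (24, np.float64(75.0)), (30, np.float64(75.0)), (36, np.float64(71.0)), (42, np.float64(74.0)), (48, np.float64(75.0)), (54, np.float64(76.0)), (60, np.float64(75.0)), (66, np.float64(75.0)), (72, np.float64(74.0)), (78, np.float64(80.0)), (84, np.float64(3.0))]
tall near [[ 0.647 -0.124  0.339]
 [ 0.651 -0.128  0.212]
 [ 0.651 -0.124  0.302]
 [ 0.651 -0.123  0.345]]
  return np.nanmean(a, axis, out=out, keepdims=keepdims)
```

Call:
{"fn": "arm_command", "kwargs": {"moves": [{"xyz":[1.65,-2.88,0],"twist":[0,0,4],"claw":0.7},{"xyz":[1.65,-2.88,0],"twist":[0,0,4],"claw":0.7},{"xyz":[1.65,-2.88,0],"twist":[0,0,4],"claw":0.7},{"xyz":[1.65,-2.88,0],"twist":[0,0,4],"claw":0.7},{"xyz":[1.65,-2.88,0],"twist":[0,0,4],"claw":0.7},{"xyz":[1.65,-2.88,0],"twist":[0,0,4],"claw":0.7},{"xyz":[1.65,-2.88,0],"twist":[0,0,4],"claw":0.7}]}}

```text
clock: 2.32
tcp_pos: [0.4909, 0.1365, 0.2054]
tcp_rot: [3.141, -0.0, -3.134]
force: [-0.4, 0.2, 1.1]
gripper_width: 0.701
grasp_force: 0.0
```

```bash
python3 - <<'E'
from h import *
s=read_state();print(s['tcp_pos'],s['tcp_rot'],s['force'],s['qpos'])
p=vision.get_image('wrist');W=cloud(p);cv2.imwrite('pics/w1.png',p['pixels']);print(p['position'])
z=W[...,2]
x,y=W[...,0],W[...,1]
m=(z>.118)&(z<.132)&(abs(x-.49)<.03)&(abs(y-.134)<.03);print('top',cv2.minEnclosingCircle((W[m][:,:2]*1000).astype(np.float32)),z[m].mean())
E
```

```text
[0.49090389 0.1364623  0.20538393] [ 3.14124506e+00 -3.22514761e-04 -3.13436936e+00] [-0.37681353  0.22760005  1.06184269] [ 4.81002980e-02 -8.88064413e-02  1.91214997e+00  3.72265929e-04
  1.31855718e+00 -1.53001223e+00]
[0.41839271 0.13510893 0.38431051]
top ((493.2183532714844, 131.92982482910156), 13.7019681930542) 0.12415834067100175
```

Call:
{"fn": "arm_command", "kwargs": {"moves": [{"xyz":[0.04,-0.08,-1],"claw":0.7},{"xyz":[0.04,-0.08,-1.8],"claw":0.7},{"xyz":[0.04,-0.08,-2.5],"claw":0.7},{"xyz":[0.04,-0.08,-3.08],"claw":0.7},{"xyz":[0.04,-0.08,-3.08],"claw":0.6},{"xyz":[0.04,-0.08,-3.08],"claw":0.4},{"xyz":[0.04,-0.08,-3.08],"claw":0.1},{"xyz":[0.04,-0.08,-3.08],"claw":0.1},{"xyz":[0.04,-0.08,-3.08],"claw":0.1},{"xyz":[0.04,-0.08,-3.08],"claw":0.1}], "grip_force": 35}}

```text
validation failed for argument at $.mo...
```

Call:
{"fn": "arm_command", "kwargs": {"moves": [{"xyz":[0,0,0],"claw":0.1},{"xyz":[0,0,0],"claw":0.1},{"xyz":[0,0,0],"claw":0.1},{"xyz":[0,0,0],"claw":0.1}]}}

```text
validation failed for argument at $.mo...
```

Twist is required in each row.

Call:
{"fn": "arm_command", "kwargs": {"moves": [{"xyz":[0.04,-0.08,-1],"twist":[0,0,0],"claw":0.7},{"xyz":[0.04,-0.08,-1.8],"twist":[0,0,0],"claw":0.7},{"xyz":[0.04,-0.08,-2.5],"twist":[0,0,0],"claw":0.7},{"xyz":[0.04,-0.08,-3.08],"twist":[0,0,0],"claw":0.7},{"xyz":[0.04,-0.08,-3.08],"twist":[0,0,0],"claw":0.6},{"xyz":[0.04,-0.08,-3.08],"twist":[0,0,0],"claw":0.4},{"xyz":[0.04,-0.08,-3.08],"twist":[0,0,0],"claw":0.1},{"xyz":[0.04,-0.08,-3.08],"twist":[0,0,0],"claw":0.1},{"xyz":[0.04,-0.08,-3.08],"twist":[0,0,0],"claw":0.1},{"xyz":[0.04,-0.08,-3.08],"twist":[0,0,0],"claw":0.1}], "grip_force": 35}}

```text
clock: 3.2
tcp_pos: [0.4939, 0.1328, 0.0837]
tcp_rot: [3.142, 0.003, -3.134]
force: [-0.3, -0.9, -0.5]
gripper_width: 0.311
grasp_force: 0.0
```

Call:
{"fn": "arm_command", "kwargs": {"moves": [{"xyz":[0,0,0],"twist":[0,0,0],"claw":0.1},{"xyz":[0,0,0],"twist":[0,0,0],"claw":0.1},{"xyz":[0,0,0],"twist":[0,0,0],"claw":0.1}]}}

```text
clock: 3.45
tcp_pos: [0.4939, 0.1327, 0.0835]
tcp_rot: [3.141, 0.002, -3.134]
force: [-0.6, -0.5, 5.4]
gripper_width: 0.295
grasp_force: 35.0
```

Call:
{"fn": "arm_command", "kwargs": {"moves": [{"xyz":[0,0,0.5],"twist":[0,0,0],"claw":0.1},{"xyz":[0,0,1.2],"twist":[0,0,0],"claw":0.1},{"xyz":[0,0,2],"twist":[0,0,0],"claw":0.1},{"xyz":[0,0,2.7],"twist":[0,0,0],"claw":0.1},{"xyz":[0,0,3.1],"twist":[0,0,0],"claw":0.1},{"xyz":[-0.1,-0.7,3.1],"twist":[0,0,0],"claw":0.1},{"xyz":[-0.22,-1.6,3.1],"twist":[0,0,0],"claw":0.1},{"xyz":[-0.36,-2.6,3.1],"twist":[0,0,0],"claw":0.1},{"xyz":[-0.5,-3.6,3.1],"twist":[0,0,0],"claw":0.1},{"xyz":[-0.63,-4.5,3.1],"twist":[0,0,0],"claw":0.1}]}}

```text
clock: 4.28
tcp_pos: [0.4665, -0.049, 0.2055]
tcp_rot: [3.141, -0.001, -3.134]
force: [1.1, 0.0, -2.2]
gripper_width: 0.292
grasp_force: 35.0
```

Call:
{"fn": "arm_command", "kwargs": {"moves": [{"xyz":[-0.13,-0.9,0],"twist":[0,0,0],"claw":0.1},{"xyz":[-0.23,-1.6,0],"twist":[0,0,0],"claw":0.1},{"xyz":[-0.29,-2.06,0],"twist":[0,0,0],"claw":0.1},{"xyz":[-0.29,-2.06,0],"twist":[0,0,0],"claw":0.1},{"xyz":[-0.29,-2.06,0],"twist":[0,0,0],"claw":0.1}]}}

```text
clock: 4.7
tcp_pos: [0.4555, -0.13, 0.2055]
tcp_rot: [3.14, -0.001, -3.137]
force: [-0.4, 0.4, -2.1]
gripper_width: 0.294
grasp_force: 35.0
```

```bash
python3 - <<'E'
from h import *
s=read_state();print(s['tcp_pos'],s['force'],s['grasp_force'])
p=vision.get_image('scene');cv2.imwrite('pics/s2.png',cv2.resize(p['pixels'][90:300,180:480],(780,546)))
E
```

```text
[ 0.45547648 -0.1300183   0.20547687] [-0.42056721  0.39569596 -2.05579616] 34.99035358428955
```

View pics/s2.png

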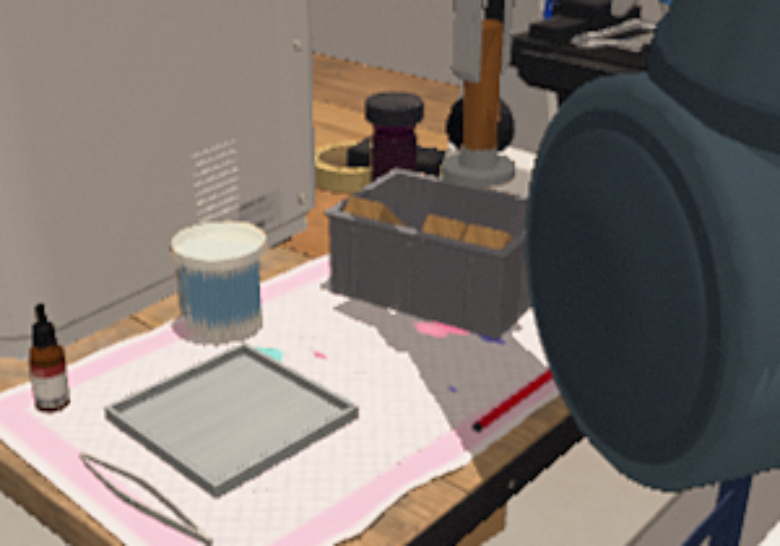

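The tamper hangs upright over the bin (s2 px 480,170). The blocks are still leaning. I'm pressing the first pair now.

Call:
{"fn": "arm_command", "kwargs": {"moves": [{"xyz":[0.01,-0.07,-0.4],"twist":[0,0,0],"claw":0.1},{"xyz":[0.01,-0.07,-0.8],"twist":[0,0,0],"claw":0.1},{"xyz":[0.01,-0.07,-0.9],"twist":[0,0,0],"claw":0.1},{"xyz":[0.01,-0.07,-1.0],"twist":[0,0,0],"claw":0.1},{"xyz":[0.01,-0.07,-1.05],"twist":[0,0,0],"claw":0.1},{"xyz":[0.01,-0.07,-1.1],"twist":[0,0,0],"claw":0.1}]}}

```text
clock: 5.25
tcp_pos: [0.457, -0.1322, 0.1628]
tcp_rot: [-3.141, 0.001, -3.133]
force: [-0.5, 0.3, -0.9]
gripper_width: 0.295
grasp_force: 35.0
```

Call:
{"fn": "arm_command", "kwargs": {"moves": [{"xyz":[0,0,-0.05],"twist":[0,0,0],"claw":0.1},{"xyz":[0,0,-0.1],"twist":[0,0,0],"claw":0.1},{"xyz":[0,0,-0.15],"twist":[0,0,0],"claw":0.1},{"xyz":[0,0,-0.2],"twist":[0,0,0],"claw":0.1}]}}

```text
clock: 5.58
tcp_pos: [0.4566, -0.1327, 0.1543]
tcp_rot: [-3.141, 0.0, -3.134]
force: [0.9, 0.2, -3.1]
gripper_width: 0.292
grasp_force: 35.0
```

Call:
{"fn": "arm_command", "kwargs": {"moves": [{"xyz":[0,0,-0.05],"twist":[0,0,0],"claw":0.1},{"xyz":[0,0,-0.1],"twist":[0,0,0],"claw":0.1},{"xyz":[0,0,-0.15],"twist":[0,0,0],"claw":0.1},{"xyz":[0,0,-0.2],"twist":[0,0,0],"claw":0.1},{"xyz":[0,0,-0.25],"twist":[0,0,0],"claw":0.1}]}}

```text
clock: 6.0
tcp_pos: [0.4565, -0.1326, 0.1441]
tcp_rot: [-3.142, -0.0, -3.134]
force: [0.7, 0.3, -2.6]
gripper_width: 0.29
grasp_force: 35.0
```

Call:
{"fn": "arm_command", "kwargs": {"moves": [{"xyz":[0,0,-0.05],"twist":[0,0,0],"claw":0.1},{"xyz":[0,0,-0.1],"twist":[0,0,0],"claw":0.1},{"xyz":[0,0,-0.15],"twist":[0,0,0],"claw":0.1},{"xyz":[0,0,-0.2],"twist":[0,0,0],"claw":0.1},{"xyz":[0,0,-0.25],"twist":[0,0,0],"claw":0.1}]}}

```text
clock: 6.42
tcp_pos: [0.4565, -0.1325, 0.1341]
tcp_rot: [-3.142, 0.0, -3.134]
force: [-0.7, -1.1, -2.5]
gripper_width: 0.295
grasp_force: 35.0
```

```bash
cat >> h.py <<'E'
def prof(W):
    W=W.reshape(-1,3);z=W[:,2];a=np.radians(99.4);X=np.array([np.cos(a),np.sin(a)]);Y=np.array([-X[1],X[0]])
    d=W[:,:2]-[.498,-.143];bx,by=d@X*1000,d@Y*1000
    for l in(-58,-19,19,58): print(l,[(b,int(np.nan_to_num(np.nanmedian(np.r_[z[(abs(by-l)<10)&(abs(bx-b)<4)],np.nan]),nan=-1)*1000)) for b in range(-50,54,8)])
E
python3 - <<'E'
from h import *
print(read_state()['tcp_pos'],read_state()['force'])
p=vision.get_image('top');prof(cloud(p));cv2.imwrite('pics/t3.png',cv2.resize(p['pixels'][120:270,290:450],(800,750))[:600])
E
```

```text
[ 0.45651687 -0.13254921  0.13405903] [-0.67176665 -1.135145   -2.46159488]
-58 [(-50, -1000), (-42, -1000), (-34, -1000), (-26, -1000), (-18, -1000), (-10, 45), (-2, 54), (6, -1000), (14, -1000), (22, -1000), (30, -1000), (38, -1000), (46, 70)]
-19 [(-50, -1000), (-42, -1000), (-34, -1000), (-26, -1000), (-18, -1000), (-10, -1000), (-2, -1000), (6, -1000), (14, -1000), (22, 432), (30, 434), (38, 443), (46, 447)]
19 [(-50, -1000), (-42, -1000), (-34, -1000), (-26, 431), (-18, 433), (-10, 438), (-2, 442), (6, 446), (14, 448), (22, 450), (30, 451), (38, 452), (46, 452)]
58 [(-50, 5), (-42, 441), (-34, 448), (-26, 453), (-18, 452), (-10, 452), (-2, 452), (6, 452), (14, 451), (22, 448), (30, 446), (38, 441), (46, 425)]h.py:16: RuntimeWarning: All-NaN slice encountered
  for l in(-58,-19,19,58): print(l,[(b,int(np.nan_to_num(np.nanmedian(np.r_[z[(abs(by-l)<10)&(abs(bx-b)<4)],np.nan]),nan=-1)*1000)) for b in range(-50,54,8)])
```

View pics/t3.png

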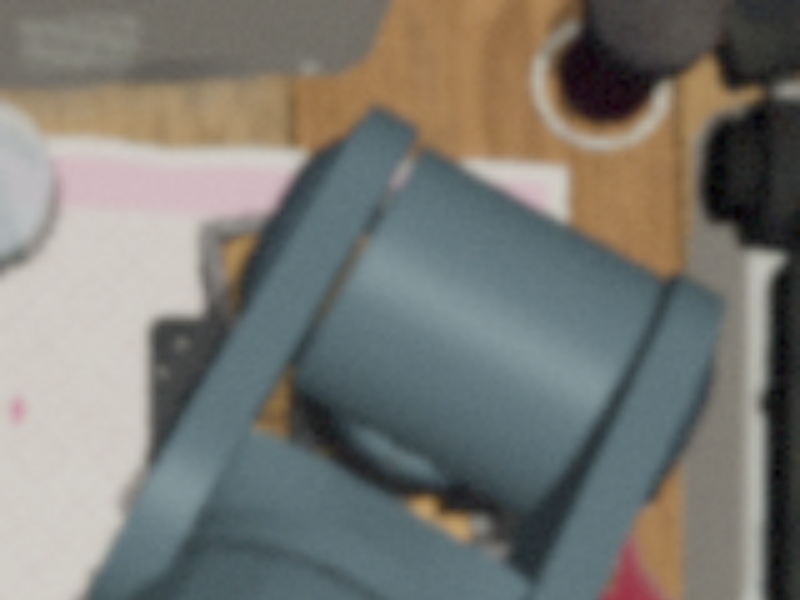

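The arm hides the bin from above, so I'll go on by force.

Call:
{"fn": "arm_command", "kwargs": {"moves": [{"xyz":[0,0,-0.05],"twist":[0,0,0],"claw":0.1},{"xyz":[0,0,-0.1],"twist":[0,0,0],"claw":0.1},{"xyz":[0,0,-0.15],"twist":[0,0,0],"claw":0.1},{"xyz":[0,0,-0.2],"twist":[0,0,0],"claw":0.1},{"xyz":[0,0,-0.25],"twist":[0,0,0],"claw":0.1},{"xyz":[0,0,-0.3],"twist":[0,0,0],"claw":0.1},{"xyz":[0,0,-0.35],"twist":[0,0,0],"claw":0.1},{"xyz":[0,0,-0.4],"twist":[0,0,0],"claw":0.1}]}}

```text
clock: 7.13
tcp_pos: [0.4565, -0.1325, 0.118]
tcp_rot: [-3.142, 0.0, -3.134]
force: [0.4, 0.1, -2.4]
gripper_width: 0.293
grasp_force: 35.0
```

```bash
python3 -W ignore - <<'E'
from h import *
print(read_state()['tcp_pos'],read_state()['force'])
p=vision.get_image('wrist');prof(cloud(p));cv2.imwrite('pics/w3.png',p['pixels'])
E
```

```text
[ 0.45650679 -0.13254245  0.11804636] [ 0.38701406  0.11169894 -2.3652197 ]
-58 [(-50, -1000), (-42, -1000), (-34, -1000), (-26, 37), (-18, 41), (-10, 47), (-2, -1000), (6, -1000), (14, 74), (22, 77), (30, 83), (38, -1000), (46, -1000)]
-19 [(-50, 4), (-42, -1000), (-34, -1000), (-26, -1000), (-18, 33), (-10, -1000), (-2, -1000), (6, -1000), (14, -1000), (22, -1000), (30, -1000), (38, -1000), (46, -1000)]
19 [(-50, 4), (-42, 32), (-34, 32), (-26, 32), (-18, 32), (-10, 46), (-2, 47), (6, -1000), (14, 158), (22, 158), (30, 165), (38, 47), (46, 33)]
58 [(-50, 229), (-42, 32), (-34, 32), (-26, 248), (-18, 249), (-10, 242), (-2, 239), (6, 238), (14, 233), (22, 233), (30, 240), (38, 239), (46, 239)]
```

View pics/w3.png

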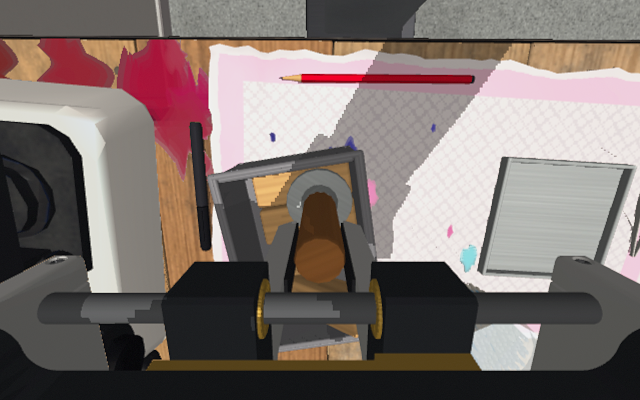

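The wrist view shows both near blocks flat (px 290,190) at 32 mm, with the disc just above them. I'll finish the press with a light touch, then lift.

Call:
{"fn": "arm_command", "kwargs": {"moves": [{"xyz":[0,0,-0.04],"twist":[0,0,0],"claw":0.1},{"xyz":[0,0,-0.08],"twist":[0,0,0],"claw":0.1},{"xyz":[0,0,-0.11],"twist":[0,0,0],"claw":0.1},{"xyz":[0,0,-0.11],"twist":[0,0,0],"claw":0.1}]}}

```text
clock: 7.52
tcp_pos: [0.4565, -0.1325, 0.1137]
tcp_rot: [3.142, -0.0, -3.134]
force: [1.3, 0.5, -2.6]
gripper_width: 0.29
grasp_force: 35.0
```

Call:
{"fn": "arm_command", "kwargs": {"moves": [{"xyz":[0,0,-0.01],"twist":[0,0,0],"claw":0.1},{"xyz":[0,0,-0.02],"twist":[0,0,0],"claw":0.1},{"xyz":[0,0,-0.02],"twist":[0,0,0],"claw":0.1}]}}

```text
clock: 7.77
tcp_pos: [0.4567, -0.1326, 0.1136]
tcp_rot: [-3.142, 0.0, -3.134]
force: [-1.3, -0.2, 2.0]
gripper_width: 0.289
grasp_force: 35.0
```

Call:
{"fn": "arm_command", "kwargs": {"moves": [{"xyz":[0,0,0.5],"twist":[0,0,0],"claw":0.1},{"xyz":[0,0,1.2],"twist":[0,0,0],"claw":0.1},{"xyz":[0,0,2],"twist":[0,0,0],"claw":0.1},{"xyz":[0,0,2.3],"twist":[0,0,0],"claw":0.1},{"xyz":[0.5,0.1,2.3],"twist":[0,0,0],"claw":0.1},{"xyz":[1.2,0.2,2.3],"twist":[0,0,0],"claw":0.1},{"xyz":[1.8,0.3,2.3],"twist":[0,0,0],"claw":0.1},{"xyz":[2.0,0.34,2.3],"twist":[0,0,0],"claw":0.1},{"xyz":[2.0,0.34,2.3],"twist":[0,0,0],"claw":0.1},{"xyz":[2.0,0.34,2.3],"twist":[0,0,0],"claw":0.1}]}}

```text
clock: 8.6
tcp_pos: [0.5356, -0.1187, 0.204]
tcp_rot: [3.141, -0.002, -3.134]
force: [-1.0, -0.2, -1.7]
gripper_width: 0.292
grasp_force: 35.0
```

```bash
python3 -W ignore - <<'E'
from h import *
print(read_state()['tcp_pos'],read_state()['force'])
p=vision.get_image('wrist');prof(cloud(p));cv2.imwrite('pics/w4.png',p['pixels'])
E
```

```text
[ 0.53564767 -0.11874413  0.20396127] [-1.01768386 -0.16863672 -1.69199649]
-58 [(-50, 4), (-42, 4), (-34, 29), (-26, 33), (-18, -1000), (-10, 133), (-2, 133), (6, 244), (14, 244), (22, 244), (30, 285), (38, 133), (46, 132)]
-19 [(-50, 315), (-42, 318), (-34, 336), (-26, 336), (-18, 335), (-10, 326), (-2, 325), (6, 325), (14, 319), (22, 319), (30, 327), (38, 324), (46, 325)]
19 [(-50, 4), (-42, 32), (-34, 32), (-26, 32), (-18, 32), (-10, 32), (-2, 32), (6, 32), (14, 32), (22, 32), (30, 32), (38, 32), (46, 33)]
58 [(-50, 4), (-42, 32), (-34, 32), (-26, 32), (-18, 32), (-10, 32), (-2, 32), (6, 32), (14, 32), (22, 32), (30, 32), (38, 32), (46, 33)]
```

View pics/w4.png

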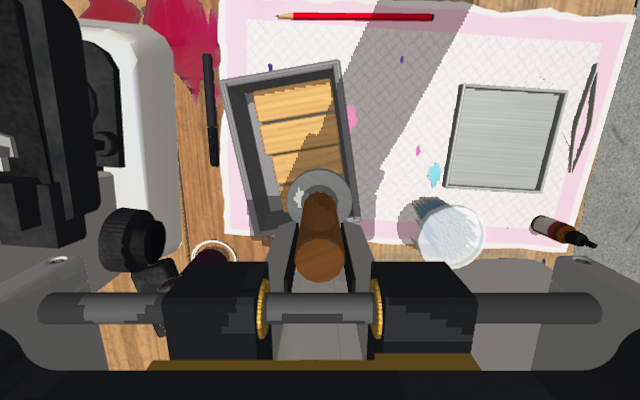

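The near two blocks are level along their whole length (px 295,100–135) and the disc is over the far lane. Pressing the third.

Call:
{"fn": "arm_command", "kwargs": {"moves": [{"xyz":[0,0,-0.4],"twist":[0,0,0],"claw":0.1},{"xyz":[0,0,-0.75],"twist":[0,0,0],"claw":0.1},{"xyz":[0,0,-0.85],"twist":[0,0,0],"claw":0.1},{"xyz":[0,0,-0.92],"twist":[0,0,0],"claw":0.1},{"xyz":[0,0,-0.97],"twist":[0,0,0],"claw":0.1},{"xyz":[0,0,-1.02],"twist":[0,0,0],"claw":0.1},{"xyz":[0,0,-1.07],"twist":[0,0,0],"claw":0.1},{"xyz":[0,0,-1.12],"twist":[0,0,0],"claw":0.1}]}}

```text
clock: 9.32
tcp_pos: [0.5368, -0.1191, 0.1608]
tcp_rot: [-3.141, 0.001, -3.134]
force: [-1.2, -0.2, -1.8]
gripper_width: 0.289
grasp_force: 35.0
```

Call:
{"fn": "arm_command", "kwargs": {"moves": [{"xyz":[0,0,-0.05],"twist":[0,0,0],"claw":0.1},{"xyz":[0,0,-0.1],"twist":[0,0,0],"claw":0.1},{"xyz":[0,0,-0.15],"twist":[0,0,0],"claw":0.1},{"xyz":[0,0,-0.2],"twist":[0,0,0],"claw":0.1},{"xyz":[0,0,-0.25],"twist":[0,0,0],"claw":0.1},{"xyz":[0,0,-0.3],"twist":[0,0,0],"claw":0.1}]}}

```text
clock: 9.82
tcp_pos: [0.5365, -0.119, 0.148]
tcp_rot: [-3.142, -0.0, -3.134]
force: [-0.3, 0.4, -2.7]
gripper_width: 0.291
grasp_force: 35.0
```

Call:
{"fn": "arm_command", "kwargs": {"moves": [{"xyz":[0,0,-0.05],"twist":[0,0,0],"claw":0.1},{"xyz":[0,0,-0.1],"twist":[0,0,0],"claw":0.1},{"xyz":[0,0,-0.15],"twist":[0,0,0],"claw":0.1},{"xyz":[0,0,-0.2],"twist":[0,0,0],"claw":0.1},{"xyz":[0,0,-0.25],"twist":[0,0,0],"claw":0.1},{"xyz":[0,0,-0.3],"twist":[0,0,0],"claw":0.1},{"xyz":[0,0,-0.35],"twist":[0,0,0],"claw":0.1},{"xyz":[0,0,-0.4],"twist":[0,0,0],"claw":0.1}]}}

```text
clock: 10.48
tcp_pos: [0.5365, -0.1189, 0.1321]
tcp_rot: [-3.142, 0.0, -3.134]
force: [1.1, 0.6, -2.1]
gripper_width: 0.291
grasp_force: 35.0
```

Call:
{"fn": "arm_command", "kwargs": {"moves": [{"xyz":[0,0,-0.05],"twist":[0,0,0],"claw":0.1},{"xyz":[0,0,-0.1],"twist":[0,0,0],"claw":0.1},{"xyz":[0,0,-0.15],"twist":[0,0,0],"claw":0.1},{"xyz":[0,0,-0.2],"twist":[0,0,0],"claw":0.1},{"xyz":[0,0,-0.25],"twist":[0,0,0],"claw":0.1},{"xyz":[0,0,-0.3],"twist":[0,0,0],"claw":0.1},{"xyz":[0,0,-0.35],"twist":[0,0,0],"claw":0.1},{"xyz":[0,0,-0.4],"twist":[0,0,0],"claw":0.1},{"xyz":[0,0,-0.44],"twist":[0,0,0],"claw":0.1},{"xyz":[0,0,-0.46],"twist":[0,0,0],"claw":0.1}]}}

```text
clock: 11.32
tcp_pos: [0.5364, -0.1189, 0.1136]
tcp_rot: [3.141, -0.0, -3.134]
force: [-1.0, -0.7, 4.0]
gripper_width: 0.297
grasp_force: 35.0
```

Call:
{"fn": "arm_command", "kwargs": {"moves": [{"xyz":[0,0,-0.01],"twist":[0,0,0],"claw":0.1},{"xyz":[0,0,-0.02],"twist":[0,0,0],"claw":0.1},{"xyz":[0,0,-0.02],"twist":[0,0,0],"claw":0.1}]}}

```text
clock: 11.57
tcp_pos: [0.5367, -0.119, 0.1136]
tcp_rot: [-3.142, 0.0, -3.134]
force: [-0.1, 0.5, 2.5]
gripper_width: 0.292
grasp_force: 35.0
```

Call:
{"fn": "arm_command", "kwargs": {"moves": [{"xyz":[0,0,0.5],"twist":[0,0,0],"claw":0.1},{"xyz":[0,0,1.2],"twist":[0,0,0],"claw":0.1},{"xyz":[0,0,2],"twist":[0,0,0],"claw":0.1},{"xyz":[-0.3,0.1,2.5],"twist":[0,0,0],"claw":0.1},{"xyz":[-1,0.5,2.5],"twist":[0,0,0],"claw":0.1},{"xyz":[-1.4,1.2,2.5],"twist":[0,0,0],"claw":0.1},{"xyz":[-1.5,2.1,2.5],"twist":[0,0,0],"claw":0.1},{"xyz":[-1.5,3.0,2.5],"twist":[0,0,0],"claw":0.1},{"xyz":[-1.4,3.9,2.5],"twist":[0,0,0],"claw":0.1},{"xyz":[-1.3,4.8,2.5],"twist":[0,0,0],"claw":0.1}]}}

```text
clock: 12.4
tcp_pos: [0.4842, 0.0746, 0.2132]
tcp_rot: [-3.141, 0.001, -3.135]
force: [0.9, -0.4, -2.3]
gripper_width: 0.29
grasp_force: 35.0
```

Call:
{"fn": "arm_command", "kwargs": {"moves": [{"xyz":[0,0.7,0],"twist":[0,0,0],"claw":0.1},{"xyz":[0.05,1.2,0],"twist":[0,0,0],"claw":0.1},{"xyz":[0.05,1.35,0],"twist":[0,0,0],"claw":0.1},{"xyz":[0.05,1.35,0],"twist":[0,0,0],"claw":0.1},{"xyz":[0.05,1.35,0],"twist":[0,0,0],"claw":0.1}]}}

```text
clock: 12.82
tcp_pos: [0.4865, 0.1266, 0.2128]
tcp_rot: [-3.141, -0.0, -3.134]
force: [0.7, 0.8, -1.8]
gripper_width: 0.29
grasp_force: 35.0
```

```bash
python3 -W ignore - <<'E'
from h import *
print(read_state()['tcp_pos'],read_state()['force'])
p=vision.get_image('top');prof(cloud(p));p=vision.get_image('wrist');prof(cloud(p));cv2.imwrite('pics/w5.png',p['pixels'])
W=cloud(p).reshape(-1,3);x,y,z=W.T;m=(abs(x-.48)<.08)&(abs(y-.12)<.08)&(abs(z-.012)<.0025);print(np.nanmin(W[m],0),np.nanmax(W[m],0))
E
```

```text
[0.48645071 0.12656016 0.21283885] [ 0.68528315  0.76924138 -1.75979896]
-58 [(-50, 29), (-42, 18), (-34, 32), (-26, 32), (-18, 33), (-10, 32), (-2, 32), (6, 32), (14, 32), (22, 32), (30, 32), (38, 32), (46, 32)]
-19 [(-50, 29), (-42, 4), (-34, 31), (-26, 32), (-18, 32), (-10, 32), (-2, 31), (6, 32), (14, 33), (22, 32), (30, 33), (38, 32), (46, 32)]
19 [(-50, 23), (-42, 30), (-34, 32), (-26, 32), (-18, 32), (-10, 33), (-2, 32), (6, 32), (14, 33), (22, 32), (30, 32), (38, 33), (46, 32)]
58 [(-50, 21), (-42, 31), (-34, 31), (-26, 32), (-18, 32), (-10, 32), (-2, 32), (6, 32), (14, 32), (22, 32), (30, 32), (38, 32), (46, 32)]
-58 [(-50, 38), (-42, 32), (-34, 32), (-26, 32), (-18, 33), (-10, 32), (-2, 32), (6, 32), (14, 32), (22, -1000), (30, -1000), (38, -1000), (46, -1000)]
-19 [(-50, -1000), (-42, -1000), (-34, 32), (-26, 32), (-18, 32), (-10, 32), (-2, 32), (6, 32), (14, 32), (22, -1000), (30, -1000), (38, -1000), (46, -1000)]
19 [(-50, -1000), (-42, 32), (-34, 32), (-26, 32), (-18, 32), (-10, 32), (-2, 32), (6, 32), (14, 32), (22, -1000), (30, -1000), (38, -1000), (46, 78)]
58 [(-50, -1000), (-42, 32), (-34, 32), (-26, 32), (-18, 32), (-10, 32), (-2, 32), (6, 32), (14, 32), (22, -1000), (30, -1000), (38, -1000), (46, 78)]
[0.42023642 0.04765914 0.00951896] [0.55327555 0.18265434 0.01366722]
```

View pics/w5.png

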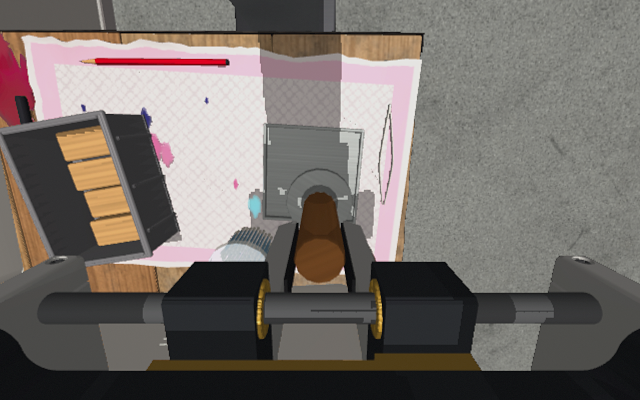

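All four blocks lie level (px 60–135, rows 140–235) and the tamper is over the tray. I'm lowering it.

Call:
{"fn": "arm_command", "kwargs": {"moves": [{"xyz":[0,-0.1,-0.6],"twist":[0,0,0],"claw":0.1},{"xyz":[0,-0.1,-1.3],"twist":[0,0,0],"claw":0.1},{"xyz":[0,-0.1,-2],"twist":[0,0,0],"claw":0.1},{"xyz":[0,-0.1,-2.6],"twist":[0,0,0],"claw":0.1},{"xyz":[0,-0.1,-3.0],"twist":[0,0,0],"claw":0.1},{"xyz":[0,-0.1,-3.15],"twist":[0,0,0],"claw":0.1},{"xyz":[0,-0.1,-3.19],"twist":[0,0,0],"claw":0.1},{"xyz":[0,-0.1,-3.21],"twist":[0,0,0],"claw":0.1},{"xyz":[0,-0.1,-3.21],"twist":[0,0,0],"claw":0.1}]}}

```text
clock: 13.67
tcp_pos: [0.4876, 0.1227, 0.0859]
tcp_rot: [-3.142, 0.002, -3.135]
force: [-0.1, -0.2, -1.3]
gripper_width: 0.29
grasp_force: 35.0
```

Call:
{"fn": "arm_command", "kwargs": {"moves": [{"xyz":[0,0,-0.02],"twist":[0,0,0],"claw":0.1},{"xyz":[0,0,-0.02],"twist":[0,0,0],"claw":0.1}]}}

```text
clock: 13.83
tcp_pos: [0.4873, 0.123, 0.0849]
tcp_rot: [-3.142, 0.002, -3.134]
force: [0.6, 0.6, -1.6]
gripper_width: 0.292
grasp_force: 35.0
```

Call:
{"fn": "arm_command", "kwargs": {"moves": [{"xyz":[0,0,-0.02],"twist":[0,0,0],"claw":0.1},{"xyz":[0,0,-0.03],"twist":[0,0,0],"claw":0.1},{"xyz":[0,0,-0.03],"twist":[0,0,0],"claw":0.1},{"xyz":[0,0,-0.03],"twist":[0,0,0],"claw":0.1}]}}

```text
clock: 14.17
tcp_pos: [0.4871, 0.1231, 0.0836]
tcp_rot: [-3.142, 0.001, -3.134]
force: [-0.9, -0.6, 3.9]
gripper_width: 0.292
grasp_force: 35.0
```

Contact with the tray floor. Releasing and retreating.

Call:
{"fn": "arm_command", "kwargs": {"moves": [{"xyz":[0,0,0],"twist":[0,0,0],"claw":0.35},{"xyz":[0,0,0],"twist":[0,0,0],"claw":0.5},{"xyz":[0,0,0],"twist":[0,0,0],"claw":0.7},{"xyz":[0,0,0],"twist":[0,0,0],"claw":0.7},{"xyz":[0,0,0],"twist":[0,0,0],"claw":0.7},{"xyz":[0,0,0.4],"twist":[0,0,0],"claw":0.7},{"xyz":[0,0,1.2],"twist":[0,0,0],"claw":0.7},{"xyz":[0,0,2.1],"twist":[0,0,0],"claw":0.7},{"xyz":[0,0,3],"twist":[0,0,0],"claw":0.7},{"xyz":[0,0,3.5],"twist":[0,0,0],"claw":0.7}]}}

```text
clock: 15.0
tcp_pos: [0.488, 0.1231, 0.2271]
tcp_rot: [3.141, 0.006, -3.134]
force: [0.3, 0.5, 0.7]
gripper_width: 0.699
grasp_force: 0.0
```

Call:
{"fn": "arm_command", "kwargs": {"moves": [{"xyz":[-1,0,0.5],"twist":[0,0,0],"claw":0.7},{"xyz":[-1.8,0,0.5],"twist":[0,0,0],"claw":0.7},{"xyz":[-2,0,0.5],"twist":[0,0,0],"claw":0.7},{"xyz":[-2,0,0.5],"twist":[0,0,0],"claw":0.7},{"xyz":[-2,0,0.5],"twist":[0,0,0],"claw":0.7}]}}

```text
clock: 15.42
tcp_pos: [0.4068, 0.123, 0.2426]
tcp_rot: [-3.142, 0.001, -3.134]
force: [0.0, 0.2, -0.6]
gripper_width: 0.698
grasp_force: 0.0
```

```bash
python3 -W ignore - <<'E'
from h import *
print(read_state()['tcp_pos'])
p=vision.get_image('scene');cv2.imwrite('pics/s6.png',cv2.resize(p['pixels'][90:300,180:480],(780,546)))
for n in('wrist','scene'):
    W=cloud(vision.get_image(n)).reshape(-1,3);x,y,z=W.T
    m=(z>.118)&(z<.132)&(abs(x-.487)<.04)&(abs(y-.123)<.04);print(n,m.sum(),cv2.minEnclosingCircle((W[m][:,:2]*1000).astype(np.float32)) if m.sum() else'')
prof(cloud(vision.get_image('top')))
E
```

```text
[0.40675835 0.12303629 0.24260969]
wrist 454 ((486.22576904296875, 122.63431549072266), 13.659113883972168)
scene 137 ((485.0057678222656, 125.55741882324219), 13.808357238769531)
-58 [(-50, 29), (-42, 17), (-34, 32), (-26, 32), (-18, 32), (-10, 32), (-2, 32), (6, 32), (14, 32), (22, 32), (30, 31), (38, 32), (46, 32)]
-19 [(-50, 24), (-42, 4), (-34, 32), (-26, 32), (-18, 32), (-10, 32), (-2, 32), (6, 32), (14, 32), (22, 32), (30, 32), (38, 32), (46, 32)]
19 [(-50, 23), (-42, 31), (-34, 32), (-26, 32), (-18, 32), (-10, 32), (-2, 32), (6, 32), (14, 32), (22, 33), (30, 32), (38, 32), (46, 32)]
58 [(-50, 21), (-42, 28), (-34, 33), (-26, 32), (-18, 32), (-10, 32), (-2, 32), (6, 32), (14, 32), (22, 32), (30, 32), (38, 33), (46, 32)]
```

View pics/s6.png

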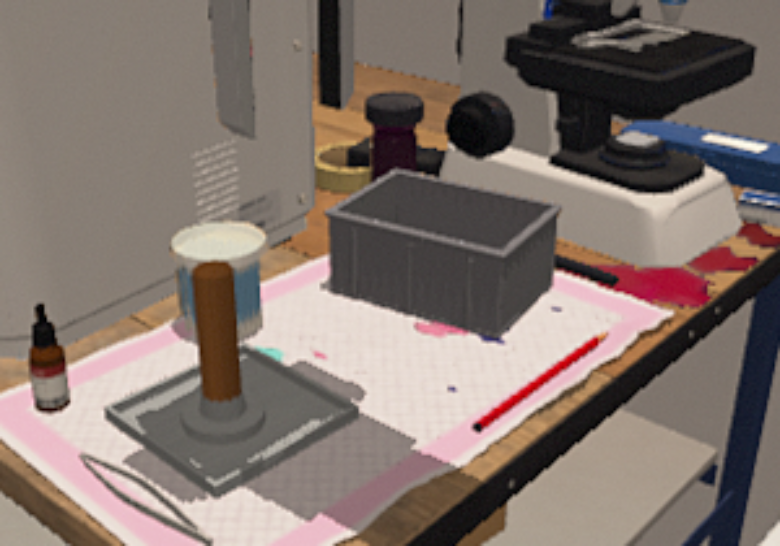

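The tamper stands upright in the tray (px 220,400), no block shows above the bin rim, and the bystanders are where they were.

```bash
python3 -c "
from plant import hand_in
print(hand_in())"
```

```text
the job is handed in; nothing more can be done
None
```

All four blocks lie flat and level on the bin floor, the tamper is released upright in its tray, nothing else was moved, and the job was handed in at about 16 s.

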